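Fold in the vanes of a turbocharger nozzle ring

ROBOT

A 6-joint arm with a two-finger parallel gripper is mounted at the origin on the work surface. World frame = base frame: x ahead of the robot, y to its left, z up, the work surface at z = 0. Lengths are in m, angles in rad, forces in N, time in s.
With the tool pointing down it reaches from about 0.25 to 0.725 m from the base axis. Payload 9.7 kg.
Tool frame: the origin (TCP) lies at the very end of the fingers, on their centre line; the grasp point (between the pads) lies 19 mm behind it (arm.grip_depth is the distance from the TCP to the grasp point, in m); z points along the fingers, y is the line along which they close (so a half turn about z gives the same grasp; the last joint's range is limited). The gripper opens to 85 mm and grips with 20 to 120 N. Pads are 22 mm wide; open, the fingers measure 114 mm over their backs; the gripper's body (76 mm by 85 mm) begins 54 mm behind the grasp point. The pads swing forward as they close: fully open they stand 13 mm farther back than shut.
Start: joints at [1.183, 0.087, 0.176, 1.66, 0, 1.571], TCP at [0.208, 0.509, 0.231] pointing down, gripper open.
Joint ranges: [-3.13, 3.13], [-0.85, 1.81], [-1.15, 1.24], [-2.2, 2.28], [-1.44, 1.52], [-3.14, 3.14]. Speed limits (rad/s): [2.22, 2.22, 2.57, 3.14, 3.14, 3.14].

INTERFACE

Orientations are given as a 3x3 rotation matrix whose columns are the frame's x, y, z axes.
In Python, from plant import arm gives the robot as it stands.
- The arm moves only by the tool arm_command, never from a script. Its argument "increments" is a list of rows, each an object with "jaw": the opening, from 0 (shut) to 1 (fully open); "slide": the shift along the tool's x, y, z in m, a list of three; "delta_rot": the turn, a rotation vector about the tool's x, y, z in rad, a list of three. A call has exactly 8 rows; each row is the pose to reach, as a shift and turn from the pose commanded when the call began, along the tool's axes at that moment; what a row does not reach only later rows make up. A row lasts 1/12 s, in which the tool goes at most 41.7 mm and 7.16 degrees, less where a joint would pass 70% of its speed; a pose out of reach is approached as far as the arm can. A call with a gripper value outside its range is refused whole. The fingers move at their own pace and stop on an object; "force" is the grip in N (left out, the last holds). Time passes only in rows, so rows that repeat a pose let the fingers close, or fill a call up. It gives the time, the measured TCP pose, the force, the opening and the grip force at its end, in the units of the state.
- arm.read_state(): the state, without advancing time (a new reading comes with each control period).
- arm.get_image(name): name is "side" or "top"; returns (picture, depth): 480x640x3 uint8, blue, green, red; 480x640 float32, m along the optical axis (not along the pixel's ray), 0 where there is no reading.
- arm.camera_params(name): a dict with "K" (3x3 intrinsics, pixels), "rvec" (rotation vector, rad) and "tvec" (3), from world to camera coordinates, as OpenCV has them. Camera axes: x right, y down, z forward; pixel columns grow to the right and rows downward; lengths in m; the calibration is good to about 2 mm. A picture is of the moment at which its call begins. camera_params takes no time and is no camera call.
- arm.hand_in(): hands the job in; it is judged then, once.
Trained networks look in the newest picture that a camera, given by its name, has taken for a name from the list of things; names that differ only in an ending like _2 or _b are one class to them, and where a whole thing is asked for, a point or a joint stands for the part that bears it (a point fixed in the world has none). Each returns a list of dicts, best first, with "p" (0 to 1); they miss things now and then, are a little off and sometimes report something else, mostly with a low value. They report only what shows in the picture. A call takes as long as a camera call. They do not tell look-alikes from the thing itself.
- arm.look_for(camera, label): "centre" ([x, y, z] in m, in the coordinates of the camera as it stood for that picture, good to about 4 mm: the middle of the surface that is visible of it).
- arm.spot_point(camera, label): "centre" ([x, y, z] in m, in the coordinates of the camera as it stood for that picture, good to about 4 mm: a listed point, or the origin of a listed thing).
The state is a dict: "time_s": time; "joints": joint angles; "dq": joint speeds; "effort": joint torques, N m; "position": TCP position; "ee_rot": TCP orientation; "ft_force": force on the tool from outside, world axes, zero at the start; "wrist_torque": the same for the moment, N m; "gripper_width": finger opening in m; "gripper_force": force on a finger pad.
Only numpy, scipy, OpenCV 4.12 (cv2) and the standard library are available. Lean on these libraries where they do the work, as an engineer would, in place of code of your own. Each camera call takes 0.05 s, during which the arm holds its last target. There are 200 camera calls.

TASK

Run the fingertips lightly round the outside of the nozzle ring, clockwise seen from above and beginning just past its lug, so that they brush the seven vanes one after another and leave every vane folded in along the ring, ready for its cover. Only touch, do not pinch or press hard: the ring must stay lying where it is, neither lifted nor pushed or turned away, and the other things on the bench must be left alone.

Things in the scene. Friction and masses are not known exactly. Their poses are not given: they have to be found in the camera images.
- ring: nozzle ring of a large turbocharger: a loose dark steel disc lying flat, 152 mm across, 72 mm bore, 12 mm thick, 1.4 kg, with one lug and seven upright pivoting vanes. Origin: centre of its underside, on the work surface; z up; x points from the centre to the lug. The vanes' pivots lie 62 mm from the centre.
- lug (a point): middle of the outer face of the ring's only lug, a block 28 mm wide and as thick as the disc (12 mm) that stands out of the rim to 104 mm from the ring's centre; the point is 6 mm above the work surface. No vane pivot lies within 60 degrees of the lug. Other things beside the ring stand at least 130 mm from its centre and are at most 62 mm tall
- vane0 (a joint): first vane, pivot 60 degrees clockwise from the lug seen from above: steel, 6 mm thick, from 12.5 to 32.5 mm above the work surface, tail 37 mm from the pivot. Joint in rad: 0 = tail straight out (tip 99 mm from the ring's centre), growing as it swings clockwise, stop at 1.45 (tail along the ring, tip at 77 mm). Tip radius is 90 mm at 0.9 and 84 mm at 1.15; folded in means beyond 0.9
- vane1 (a joint): second vane, 100 degrees clockwise from the lug, made like the first. All vanes start between 0 and 0.45 rad, cannot swing back beyond 0, turn under a light rub (about 0.4 N at the tail) and stay where they are left; pressing on a vane at its stop only pushes the ring
- vane2 (a joint): third vane, 140 degrees clockwise from the lug, made and moving like the first
- vane3 (a joint): fourth (middle) vane, 180 degrees clockwise from the lug, made and moving like the first
- vane4 (a joint): fifth vane, 220 degrees clockwise from the lug, made and moving like the first
- vane5 (a joint): sixth vane, 260 degrees clockwise from the lug, made and moving like the first
- vane6 (a joint): seventh and last vane, 300 degrees clockwise from the lug, made and moving like the first
- wheel: steel turbine wheel, 50 mm wide and 42 mm tall, standing upright in the ring's bore; origin at the centre of its underside; a bystander
- sleeve: brass bearing sleeve, 40 mm wide and 45 mm tall, standing upright beside the ring; origin at the centre of its underside; a bystander
- can: small grey can, 40 mm wide and 62 mm tall, standing beside the ring; origin at the centre of its underside; a bystander
- bolt: steel bolt standing on its head beside the ring, head 26 mm wide, 50 mm tall; origin at the centre of its underside; a bystander
- wrench: steel wrench 180 mm long, lying flat to the left of the work; a bystander
- driver: screwdriver 200 mm long, lying to the right of the work; a bystander
Mind the look-alikes: they are no part of the job. What is meant by the ring is not pink, and is the smaller of those in its own colour.

How it is judged:
On the way, in this order (a step that is already met when the one before it is completed fails the run):
1. the first vane clockwise from the lug is folded in (value of joint vane0 above 0.9 rad), for 0.1 s.
2. then the middle (fourth) vane (value of joint vane3 above 0.9 rad), for 0.1 s.
3. then the last (seventh) vane (value of joint vane6 above 0.9 rad), for 0.1 s.
At the end, for the whole second after the job is handed in: all seven vanes are folded in beyond 0.9 rad; the ring lies flat and at rest, its centre within 20 mm and its lug within 30 mm of where they started (value of joint each of vane0, vane1, vane2, vane3, vane4, vane5, vane6 above 0.9 rad and height (world z) of ring below 0.004 m and angle between ring's own z axis and vertical below 0.05 rad and distance of ring from where it was at the start of the episode below 0.02 m and distance of lug from where it was at the start of the episode below 0.03 m and linear speed of ring below 0.01 m/s); the robot touches nothing.
It fails at once if the ring is lifted by more than 8 mm (height (world z) of ring above 0.008 m).
It fails at once if the ring is pushed away by more than 20 mm, or turned so that its lug moves more than 30 mm (distance of ring from where it was at the start of the episode above 0.02 m or distance of lug from where it was at the start of the episode above 0.03 m).
It fails at once if the fingers press on or pinch the ring or a vane with more than 15 N (contact force between the fingers and ring above 15 N).
It fails at once if a bystander is moved by more than 20 mm (distance of any of wheel, sleeve, can, bolt, wrench, driver from where it was at the start of the episode above 0.02 m).
It also fails if it takes over 51 s, if anything falls off the work surface, if the arm or the gripper's body presses on something with over 40 N, if the wrist force passes 120 N, or if a joint passes its speed limit or range.

## Working session

There is one attempt and no reset: what is moved stays moved. The work goes in short steps, Python scripts to look and compute and a tool call to move; the robot and the scene stay as the last step left them, time stands still between calls to the robot, and variables do not carry over. Pictures are saved under pics/ and viewed, at most 10 in all, crops included, and the job is handed in when it is done.

Besides the shell and the picture viewer there is one more tool, called after "Call:" by a JSON object that holds its "fn" and its "kwargs". arm_command: Moves the arm, as the interface text tells. Its arguments: {"type":"object","properties":{"increments":{"type":"array","items":{"type":"object","properties":{"jaw":{"type":"number"},"slide":{"type":"array","items":{"type":"number"}},"delta_rot":{"type":"array","items":{"type":"number"}}}}},"force":{"type":"number"}},"required":["increments"]}

```bash
mkdir -p pics; ls
python3 - <<'E'
from plant import arm
import cv2
s=arm.read_state();print(s['time_s'],s['position'],s['ee_rot'],s['gripper_width'])
for n in('top','side'):
    im,d=arm.get_image(n);cv2.imwrite(f'pics/{n}0.png',im)
    p=arm.camera_params(n);R=cv2.Rodrigues(p['rvec'])[0]
    for l in('ring','lug'):
        for r in arm.spot_point(n,l): print(n,l,r['p'],R.T@(r['centre']-p['tvec'].ravel()),(lambda q:q[:2]/q[2])(p['K']@r['centre']))
E
```

```text
pics
0.0 [0.20791302 0.50896186 0.23060292] [[-9.25742514e-01  3.78154153e-01 -4.84293039e-04]
 [ 3.78154463e-01  9.25741774e-01 -1.17054654e-03]
 [ 5.68325998e-06 -1.26676227e-03 -9.99999198e-01]] 0.0853259395535031
top ring 0.95 [ 0.55022378 -0.21723008  0.00148528] [397.24830857 233.10759142]
top ring 0.86 [ 0.30969353  0.15854898 -0.00069731] [261.16870715 317.2681228 ]
top ring 0.57 [ 0.56028683  0.07263083 -0.00167268] [294.55935244 228.03771149]
top lug 0.9 [0.28028892 0.25860789 0.00724335] [223.68873964 327.6283867 ]
top lug 0.85 [0.47280183 0.02709353 0.00403602] [310.1020878  258.86966304]
top lug 0.71 [0.43118878 0.43478293 0.00215819] [162.47026018 271.51449779]
top lug 0.59 [ 0.58447273 -0.07358045  0.0031139 ] [346.51184687 220.186295  ]
side ring 0.84 [5.61672501e-01 8.20585924e-02 3.73877748e-04] [317.58910593 228.99759822]
side ring 0.77 [0.30527641 0.15975939 0.00411594] [201.86139475 235.13938765]
side ring 0.57 [0.72796835 0.03912971 0.00527305] [389.61757501 220.85143846]
side lug 0.98 [0.46493379 0.02480224 0.00712087] [287.01996012 253.25796588]
side lug 0.96 [ 0.58755779 -0.07484444  0.00995351] [356.40669067 266.79946559]
side lug 0.74 [0.28124926 0.26156866 0.00788674] [181.68571675 210.58813956]
side lug 0.54 [0.55983942 0.07936859 0.00356507] [317.29868732 228.85858428]
```

View pics/top0.png

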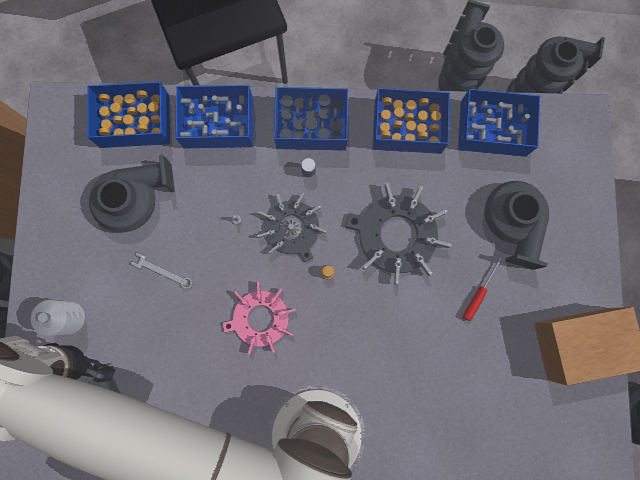

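Candidates for "ring": the pink ring at (261,317) is excluded by colour. The large dark ring at (397,233) is the larger of the two dark ones. The small dark ring at (292,227), with the wheel in its bore and its lug at about (307,256), is my choice. Next I check it in a crop and measure.

Run:
```python
from plant import arm
import cv2,numpy as np
im=cv2.imread('pics/top0.png');c=im[150:300,215:365]
cv2.imwrite('pics/crop0.png',cv2.resize(c,(600,600),interpolation=cv2.INTER_CUBIC))
for n in('top','side'):
    im,d=arm.get_image(n)
    p=arm.camera_params(n);R=cv2.Rodrigues(p['rvec'])[0]
    W=lambda q:(R.T@(np.array(q)-p['tvec'].ravel())).round(4)
    print(n,'cam',W([0,0,0]))
    for l in('ring','lug','wheel','sleeve','can','bolt','vane0'):
        for r in arm.spot_point(n,l):
            w=W(r['centre'])
            if np.hypot(w[0]-.561,w[1]-.077)<.25: print(n,l,r['p'],w)
    if n=='top':
        v,u=np.mgrid[0:480,0:640];P=(np.linalg.inv(p['K'])@np.c_[u.ravel(),v.ravel(),np.ones(u.size)].T*d.ravel()).T
        X=((P-p['tvec'].ravel())@R)
        # circle fit on disc top: points z 9..15
        m=(abs(X[:,2]-.012)<.004)&(np.hypot(X[:,0]-.561,X[:,1]-.077)<.125)
        Q=X[m];print(len(Q),Q[:,2].mean())
        np.save('disc.npy',X[np.hypot(X[:,0]-.561,X[:,1]-.077)<.2])
        c,r=cv2.minEnclosingCircle(Q[np.hypot(Q[:,0]-.561,Q[:,1]-.077)<.082][:,:2].astype(np.float32));print(c,r)
```

```text
top cam [0.3025 0.0051 1.4583]
top ring 0.86 [5.61e-01 7.53e-02 5.00e-04]
top lug 0.69 [0.4737 0.0312 0.0034]
top lug 0.6 [ 0.5859 -0.0727  0.0041]
top wheel 0.55 [0.5601 0.0829 0.0009]
top sleeve 0.49 [ 0.4392 -0.0198 -0.0045]
top can 0.77 [0.7271 0.0376 0.0028]
top bolt 0.57 [0.5782 0.2386 0.0006]Traceback (most recent call last):
  File "<stdin>", line 11, in <module>
ValueError: it knows: bolt, can, driver, lug, ring, sleeve, wheel, wrench
```

View pics/crop0.png

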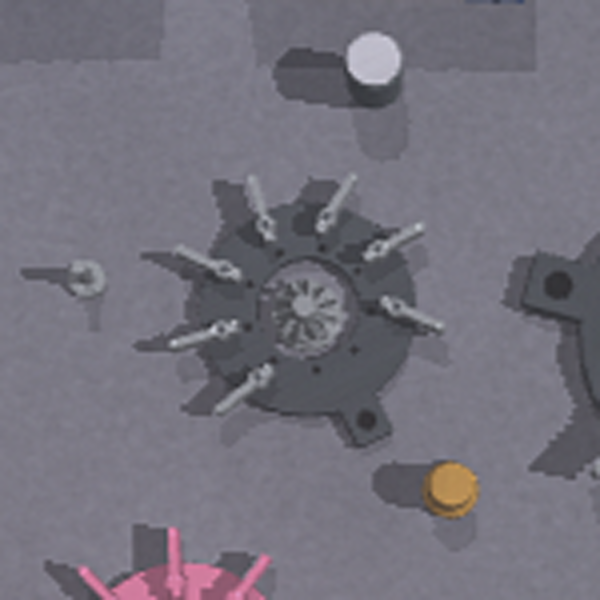

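The crop shows the small dark ring centred at about (300,300), with the wheel in its bore and seven vanes. Its lug is at (367,420), so vane0 is at (245,390) lower left and vane6 at (410,312). The sleeve (450,490), can (373,60) and bolt (85,278) are all clear of the sweep. Next I refine the centre.

Run:
```python
from plant import arm
import cv2,numpy as np
from scipy.optimize import least_squares
for n in('top','side'):
    im,d=arm.get_image(n)
    p=arm.camera_params(n);R=cv2.Rodrigues(p['rvec'])[0]
    v,u=np.mgrid[0:480,0:640];P=(np.linalg.inv(p['K'])@np.c_[u.ravel(),v.ravel(),np.ones(u.size)].T*d.ravel()).T
    X=((P-p['tvec'].ravel())@R);rr=np.hypot(X[:,0]-.561,X[:,1]-.077)
    t=X[(rr>.14)&(rr<.16)&(d.ravel()>0)];z0=np.median(t[:,2])
    h=X[:,2]-z0
    m=(abs(h-.012)<.005)&(rr<.12)&(d.ravel()>0);Q=X[m]
    # template: annulus 36..76 + lug; find pose maximising coverage of top-face pixels
    near=(rr<.13)&(d.ravel()>0)&(abs(h)<.018)
    N=X[near];lab=(abs(h[near]-.012)<.005)
    best=[]
    for cx in np.arange(.550,.572,.001):
      for cy in np.arange(.066,.090,.001):
        q=np.hypot(N[:,0]-cx,N[:,1]-cy);best.append(((((q<.076)&(q>.036))==lab).sum(),cx,cy))
    best.sort();b=np.array(best[-8:]).mean(0)
    L=Q[np.hypot(Q[:,0]-b[1],Q[:,1]-b[2])>.082].copy()
    a=np.arctan2(L[:,1]-b[2],L[:,0]-b[1]);
    k=abs(np.angle(np.exp(1j*(a+2.62))))<.4
    print(n,'z0',z0,'n',len(N),lab.sum(),b,'lug deg',np.degrees(np.median(a[k])),k.sum())
    V=X[(h>.022)&(h<.040)&(rr<.115)&(rr>.05)]
    print(len(V))
```

```text
top z0 0.0008521364817028818 n 6010 1571 [5.592125e+03 5.625000e-01 8.100000e-02] lug deg -151.7054360589409 74
374
side z0 0.002549261327284943 n 5455 1680 [4.959875e+03 5.612500e-01 8.300000e-02] lug deg -148.51516665494654 112
600
```

```bash
cat > h.py <<'E'
import numpy as np, json
from plant import arm
C=np.array([.562,.081]); LUG=-150.; RIN=.083
def pos(cw,z=.020,rin=None):
    s=arm.read_state(); a=np.radians(LUG-cw); e=np.array([np.cos(a),np.sin(a)])
    R=s['ee_rot']; h=.011*abs(R[:2,0]@e)+.0145*abs(R[:2,1]@e)
    return np.r_[C+((rin or RIN)+h)*e,z]
def rows(W,jaw=0):
    s=arm.read_state(); print(round(s['time_s'],2),s['position'].round(4),s['ft_force'].round(2))
    for w in W: print(json.dumps({"jaw":jaw,"slide":[round(float(x),3) for x in s['ee_rot'].T@(np.array(w)-s['position'])],"delta_rot":[0,0,0]}))
E
python3 - <<'E'
from h import *
print(pos(28))
rows([pos(28,.15),pos(28,.06),pos(28)])
E
```

```text
[0.46308034 0.07754565 0.02      ]
0.75 [0.208  0.5092 0.2313] [0.25 0.88 0.58]
{"jaw": 0, "slide": [-0.399, -0.303, 0.081], "delta_rot": [0, 0, 0]}
{"jaw": 0, "slide": [-0.399, -0.303, 0.171], "delta_rot": [0, 0, 0]}
{"jaw": 0, "slide": [-0.399, -0.303, 0.211], "delta_rot": [0, 0, 0]}
```

Call:
{"fn": "arm_command", "kwargs": {"increments": [{"jaw": 0,"slide": [-0.03,-0.023,0],"delta_rot": [0,0,0]},{"jaw": 0,"slide": [-0.06,-0.045,0],"delta_rot": [0,0,0]},{"jaw": 0,"slide": [-0.09,-0.068,0],"delta_rot": [0,0,0]},{"jaw": 0,"slide": [-0.12,-0.091,0],"delta_rot": [0,0,0]},{"jaw": 0,"slide": [-0.15,-0.114,0],"delta_rot": [0,0,0]},{"jaw": 0,"slide": [-0.18,-0.137,0],"delta_rot": [0,0,0]},{"jaw": 0,"slide": [-0.21,-0.159,0],"delta_rot": [0,0,0]},{"jaw": 0,"slide": [-0.24,-0.182,0],"delta_rot": [0,0,0]}], "force": 20}}

```text
time_s: 1.42
position: [0.3619, 0.2483, 0.2315]
ee_rot: [[-0.926, 0.378, 0.001], [0.378, 0.926, 0.0], [-0.0, 0.001, -1.0]]
ft_force: [1.2, 1.4, 0.6]
gripper_width: 0.0
gripper_force: 0.0
```

Call:
{"fn": "arm_command", "kwargs": {"increments": [{"jaw": 0,"slide": [-0.03,-0.023,0.01],"delta_rot": [0,0,0]},{"jaw": 0,"slide": [-0.06,-0.045,0.02],"delta_rot": [0,0,0]},{"jaw": 0,"slide": [-0.09,-0.068,0.03],"delta_rot": [0,0,0]},{"jaw": 0,"slide": [-0.12,-0.091,0.05],"delta_rot": [0,0,0]},{"jaw": 0,"slide": [-0.15,-0.114,0.07],"delta_rot": [0,0,0]},{"jaw": 0,"slide": [-0.159,-0.121,0.08],"delta_rot": [0,0,0]},{"jaw": 0,"slide": [-0.159,-0.121,0.08],"delta_rot": [0,0,0]},{"jaw": 0,"slide": [-0.159,-0.121,0.08],"delta_rot": [0,0,0]}]}}

```text
time_s: 2.08
position: [0.4625, 0.0772, 0.1509]
ee_rot: [[-0.925, 0.38, -0.001], [0.38, 0.925, -0.0], [0.001, -0.001, -1.0]]
ft_force: [-0.1, 0.5, 0.5]
gripper_width: 0.0001
gripper_force: 0.0
```

Run:
```python
from h import *
import cv2
rows([pos(28,.06),pos(28)])
s=arm.read_state();print(s['gripper_width'],s['joints'].round(2),s['ee_rot'].round(3))
im,_=arm.get_image('side');cv2.imwrite('pics/side1.png',im)
```

```text
2.08 [0.4625 0.0772 0.1509] [-0.12  0.53  0.49]
{"jaw": 0, "slide": [-0.001, 0.001, 0.091], "delta_rot": [0, 0, 0]}
{"jaw": 0, "slide": [-0.001, 0.001, 0.131], "delta_rot": [0, 0, 0]}
9.452596885292347e-05 [ 0.17 -0.12 -0.18  1.51  0.    0.56] [[-0.925  0.38  -0.001]
 [ 0.38   0.925 -0.   ]
 [ 0.001 -0.001 -1.   ]]
```

View pics/side1.png

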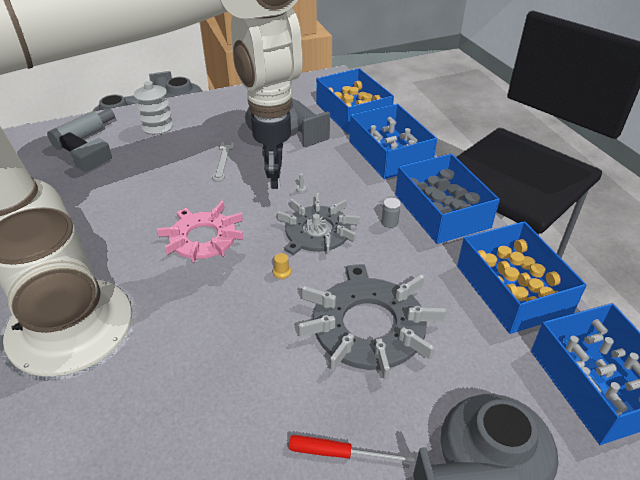

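The shut fingers hang at (273,180) over the start side of the ring, which still lies with its vanes out at (316,225). Next I check the tip's width from depth.

Run:
```python
from h import *
import cv2
s=arm.read_state()
for n in('side','top'):
    im,d=arm.get_image(n)
    p=arm.camera_params(n);R=cv2.Rodrigues(p['rvec'])[0]
    v,u=np.mgrid[0:480,0:640];P=(np.linalg.inv(p['K'])@np.c_[u.ravel(),v.ravel(),np.ones(u.size)].T*d.ravel()).T
    X=(P-p['tvec'].ravel())@R
    T=(X-s['position'])@s['ee_rot']
    m=(abs(T[:,0])<.06)&(abs(T[:,1])<.06)&(d.ravel()>0)
    for a in np.arange(-.08,.012,.008):
        k=m&(T[:,2]>a)&(T[:,2]<a+.008)
        if k.sum(): print(n,round(a,3),k.sum(),T[k][:,:2].min(0).round(3),T[k][:,:2].max(0).round(3))
```

```text
side -0.08 44 [-0.017 -0.055] [0.017 0.009]
side -0.072 41 [-0.016 -0.048] [0.017 0.006]
side -0.064 14 [-0.012 -0.041] [ 0.012 -0.011]
side -0.056 30 [-0.013 -0.036] [0.012 0.003]
side -0.048 3 [-0.013 -0.027] [0.01  0.007]
side -0.04 16 [-0.005 -0.017] [ 0.009 -0.011]
side -0.032 38 [-0.011 -0.017] [ 0.011 -0.   ]
side -0.024 31 [-0.01  -0.017] [ 0.011 -0.003]
side -0.016 27 [-0.01  -0.015] [ 0.011 -0.003]
side -0.008 15 [-0.009 -0.009] [ 0.009 -0.003]
```

Call:
{"fn": "arm_command", "kwargs": {"increments": [{"jaw": 0,"slide": [0,0,0.015],"delta_rot": [0,0,0]},{"jaw": 0,"slide": [0,0,0.035],"delta_rot": [0,0,0]},{"jaw": 0,"slide": [0,0,0.055],"delta_rot": [0,0,0]},{"jaw": 0,"slide": [0,0,0.075],"delta_rot": [0,0,0]},{"jaw": 0,"slide": [-0.001,0,0.095],"delta_rot": [0,0,0]},{"jaw": 0,"slide": [-0.001,0,0.115],"delta_rot": [0,0,0]},{"jaw": 0,"slide": [-0.001,0,0.126],"delta_rot": [0,0,0]},{"jaw": 0,"slide": [-0.001,0,0.131],"delta_rot": [0,0,0]}]}}

```text
time_s: 2.9
position: [0.463, 0.0782, 0.0194]
ee_rot: [[-0.926, 0.377, -0.001], [0.377, 0.926, -0.0], [0.001, -0.001, -1.0]]
ft_force: [-0.4, 0.6, 0.3]
gripper_width: 0.0
gripper_force: 0.0
```

```bash
cat >> h.py <<'E'
def calls(a0,a1,n,z=.0175):
    s=arm.read_state(); R=s['ee_rot']; ref=s['position']
    print(round(s['time_s'],2),ref.round(4),s['ft_force'].round(2))
    A=np.linspace(a0,a1,8*n+1)[1:]
    for c in range(n):
        out=[]
        for a in A[8*c:8*c+8]:
            q=(R.T@(pos(a,z)-ref)).round(3); out.append({"jaw":0,"slide":[float(x) for x in q],"delta_rot":[0,0,0]})
        ref=ref+R@q
        print(json.dumps(out))
E
python3 -c "
from h import *
calls(28,106,3)"
```

```text
2.9 [0.463  0.0782 0.0194] [-0.36  0.57  0.26]
[{"jaw": 0, "slide": [0.001, 0.005, 0.002], "delta_rot": [0, 0, 0]}, {"jaw": 0, "slide": [0.003, 0.01, 0.002], "delta_rot": [0, 0, 0]}, {"jaw": 0, "slide": [0.004, 0.016, 0.002], "delta_rot": [0, 0, 0]}, {"jaw": 0, "slide": [0.004, 0.021, 0.002], "delta_rot": [0, 0, 0]}, {"jaw": 0, "slide": [0.004, 0.027, 0.002], "delta_rot": [0, 0, 0]}, {"jaw": 0, "slide": [0.004, 0.032, 0.002], "delta_rot": [0, 0, 0]}, {"jaw": 0, "slide": [0.004, 0.038, 0.002], "delta_rot": [0, 0, 0]}, {"jaw": 0, "slide": [0.004, 0.043, 0.002], "delta_rot": [0, 0, 0]}]
[{"jaw": 0, "slide": [0.0, 0.005, -0.0], "delta_rot": [0, 0, 0]}, {"jaw": 0, "slide": [0.0, 0.011, -0.0], "delta_rot": [0, 0, 0]}, {"jaw": 0, "slide": [0.0, 0.016, -0.0], "delta_rot": [0, 0, 0]}, {"jaw": 0, "slide": [-0.001, 0.022, -0.0], "delta_rot": [0, 0, 0]}, {"jaw": 0, "slide": [-0.002, 0.027, -0.0], "delta_rot": [0, 0, 0]}, {"jaw": 0, "slide": [-0.003, 0.033, -0.0], "delta_rot": [0, 0, 0]}, {"jaw": 0, "slide": [-0.005, 0.038, -0.0], "delta_rot": [0, 0, 0]}, {"jaw": 0, "slide": [-0.007, 0.043, -0.0], "delta_rot": [0, 0, 0]}]
[{"jaw": 0, "slide": [-0.002, 0.006, -0.0], "delta_rot": [0, 0, 0]}, {"jaw": 0, "slide": [-0.005, 0.011, -0.0], "delta_rot": [0, 0, 0]}, {"jaw": 0, "slide": [-0.008, 0.015, -0.0], "delta_rot": [0, 0, 0]}, {"jaw": 0, "slide": [-0.011, 0.02, -0.0], "delta_rot": [0, 0, 0]}, {"jaw": 0, "slide": [-0.015, 0.024, -0.0], "delta_rot": [0, 0, 0]}, {"jaw": 0, "slide": [-0.019, 0.028, -0.0], "delta_rot": [0, 0, 0]}, {"jaw": 0, "slide": [-0.023, 0.032, -0.0], "delta_rot": [0, 0, 0]}, {"jaw": 0, "slide": [-0.028, 0.036, -0.0], "delta_rot": [0, 0, 0]}]
```

Call:
{"fn": "arm_command", "kwargs": {"increments": [{"jaw": 0,"slide": [0.001,0.005,0.002],"delta_rot": [0,0,0]},{"jaw": 0,"slide": [0.003,0.01,0.002],"delta_rot": [0,0,0]},{"jaw": 0,"slide": [0.004,0.016,0.002],"delta_rot": [0,0,0]},{"jaw": 0,"slide": [0.004,0.021,0.002],"delta_rot": [0,0,0]},{"jaw": 0,"slide": [0.004,0.027,0.002],"delta_rot": [0,0,0]},{"jaw": 0,"slide": [0.004,0.032,0.002],"delta_rot": [0,0,0]},{"jaw": 0,"slide": [0.004,0.038,0.002],"delta_rot": [0,0,0]},{"jaw": 0,"slide": [0.004,0.043,0.002],"delta_rot": [0,0,0]}]}}

```text
time_s: 3.57
position: [0.4766, 0.1194, 0.0184]
ee_rot: [[-0.926, 0.378, 0.0], [0.378, 0.926, 0.0], [-0.0, 0.0, -1.0]]
ft_force: [-0.9, -0.3, 0.4]
gripper_width: 0.0002
gripper_force: 0.0
```

Call:
{"fn": "arm_command", "kwargs": {"increments": [{"jaw": 0,"slide": [0.0,0.005,0],"delta_rot": [0,0,0]},{"jaw": 0,"slide": [0.0,0.011,0],"delta_rot": [0,0,0]},{"jaw": 0,"slide": [0.0,0.016,0],"delta_rot": [0,0,0]},{"jaw": 0,"slide": [-0.001,0.022,0],"delta_rot": [0,0,0]},{"jaw": 0,"slide": [-0.002,0.027,0],"delta_rot": [0,0,0]},{"jaw": 0,"slide": [-0.003,0.033,0],"delta_rot": [0,0,0]},{"jaw": 0,"slide": [-0.005,0.038,0],"delta_rot": [0,0,0]},{"jaw": 0,"slide": [-0.007,0.043,0],"delta_rot": [0,0,0]}]}}

```text
time_s: 4.23
position: [0.4994, 0.1563, 0.0183]
ee_rot: [[-0.926, 0.378, 0.0], [0.378, 0.926, 0.0], [-0.0, 0.0, -1.0]]
ft_force: [-0.4, -0.7, 1.0]
gripper_width: -0.0002
gripper_force: 0.2
```

Run:
```python
from h import *
import cv2
a=[]
for n,b in(('top',(150,300,215,365)),('side',(150,290,230,400))):
    im,_=arm.get_image(n);c=im[b[0]:b[1],b[2]:b[3]];a.append(cv2.resize(c,(400,400*c.shape[0]//c.shape[1]),interpolation=cv2.INTER_CUBIC)[:325])
h=min(x.shape[0] for x in a);cv2.imwrite('pics/c2.png',np.hstack([x[:h] for x in a]))
calls(80,106,1)
```

```text
4.33 [0.4996 0.1564 0.0182] [ 0.66 -0.13 -0.35]
[{"jaw": 0, "slide": [-0.001, 0.005, 0.001], "delta_rot": [0, 0, 0]}, {"jaw": 0, "slide": [-0.003, 0.01, 0.001], "delta_rot": [0, 0, 0]}, {"jaw": 0, "slide": [-0.007, 0.015, 0.001], "delta_rot": [0, 0, 0]}, {"jaw": 0, "slide": [-0.01, 0.02, 0.001], "delta_rot": [0, 0, 0]}, {"jaw": 0, "slide": [-0.014, 0.024, 0.001], "delta_rot": [0, 0, 0]}, {"jaw": 0, "slide": [-0.018, 0.028, 0.001], "delta_rot": [0, 0, 0]}, {"jaw": 0, "slide": [-0.022, 0.032, 0.001], "delta_rot": [0, 0, 0]}, {"jaw": 0, "slide": [-0.027, 0.035, 0.001], "delta_rot": [0, 0, 0]}]
```

View pics/c2.png

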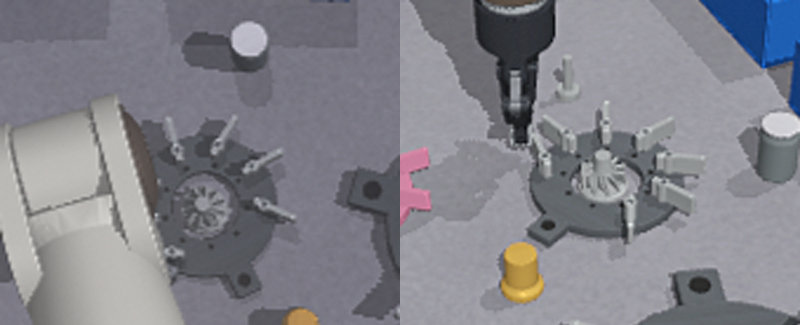

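Vane0 at (540,150) in the right half is swinging in ahead of the fingertip, and the ring has not moved. I continue the sweep.

Call:
{"fn": "arm_command", "kwargs": {"increments": [{"jaw": 0,"slide": [-0.001,0.005,0.001],"delta_rot": [0,0,0]},{"jaw": 0,"slide": [-0.003,0.01,0.001],"delta_rot": [0,0,0]},{"jaw": 0,"slide": [-0.007,0.015,0.001],"delta_rot": [0,0,0]},{"jaw": 0,"slide": [-0.01,0.02,0.001],"delta_rot": [0,0,0]},{"jaw": 0,"slide": [-0.014,0.024,0.001],"delta_rot": [0,0,0]},{"jaw": 0,"slide": [-0.018,0.028,0.001],"delta_rot": [0,0,0]},{"jaw": 0,"slide": [-0.022,0.032,0.001],"delta_rot": [0,0,0]},{"jaw": 0,"slide": [-0.027,0.035,0.001],"delta_rot": [0,0,0]}]}}

```text
time_s: 5.0
position: [0.5377, 0.1784, 0.0172]
ee_rot: [[-0.926, 0.378, -0.0], [0.378, 0.926, 0.0], [0.0, -0.0, -1.0]]
ft_force: [-0.2, -1.2, 1.0]
gripper_width: -0.0001
gripper_force: 0.2
```

Run:
```python
from h import *
import cv2
im,_=arm.get_image('side');c=im[150:280,240:390];cv2.imwrite('pics/c3.png',cv2.resize(c,(600,520),interpolation=cv2.INTER_CUBIC))
calls(106,184,3)
```

```text
5.05 [0.5386 0.1784 0.0172] [-0.74 -0.91 -0.4 ]
[{"jaw": 0, "slide": [-0.003, 0.004, -0.0], "delta_rot": [0, 0, 0]}, {"jaw": 0, "slide": [-0.008, 0.006, -0.0], "delta_rot": [0, 0, 0]}, {"jaw": 0, "slide": [-0.013, 0.009, -0.0], "delta_rot": [0, 0, 0]}, {"jaw": 0, "slide": [-0.019, 0.011, -0.0], "delta_rot": [0, 0, 0]}, {"jaw": 0, "slide": [-0.024, 0.013, -0.0], "delta_rot": [0, 0, 0]}, {"jaw": 0, "slide": [-0.03, 0.015, -0.0], "delta_rot": [0, 0, 0]}, {"jaw": 0, "slide": [-0.035, 0.016, -0.0], "delta_rot": [0, 0, 0]}, {"jaw": 0, "slide": [-0.041, 0.016, -0.0], "delta_rot": [0, 0, 0]}]
[{"jaw": 0, "slide": [-0.005, 0.001, -0.0], "delta_rot": [0, 0, 0]}, {"jaw": 0, "slide": [-0.011, 0.001, -0.0], "delta_rot": [0, 0, 0]}, {"jaw": 0, "slide": [-0.017, 0.0, -0.0], "delta_rot": [0, 0, 0]}, {"jaw": 0, "slide": [-0.022, 0.001, -0.0], "delta_rot": [0, 0, 0]}, {"jaw": 0, "slide": [-0.028, 0.001, -0.0], "delta_rot": [0, 0, 0]}, {"jaw": 0, "slide": [-0.033, 0.0, -0.0], "delta_rot": [0, 0, 0]}, {"jaw": 0, "slide": [-0.039, -0.0, -0.0], "delta_rot": [0, 0, 0]}, {"jaw": 0, "slide": [-0.045, -0.001, -0.0], "delta_rot": [0, 0, 0]}]
[{"jaw": 0, "slide": [-0.005, -0.001, -0.0], "delta_rot": [0, 0, 0]}, {"jaw": 0, "slide": [-0.011, -0.003, -0.0], "delta_rot": [0, 0, 0]}, {"jaw": 0, "slide": [-0.016, -0.005, -0.0], "delta_rot": [0, 0, 0]}, {"jaw": 0, "slide": [-0.021, -0.008, -0.0], "delta_rot": [0, 0, 0]}, {"jaw": 0, "slide": [-0.026, -0.011, -0.0], "delta_rot": [0, 0, 0]}, {"jaw": 0, "slide": [-0.031, -0.014, -0.0], "delta_rot": [0, 0, 0]}, {"jaw": 0, "slide": [-0.035, -0.017, -0.0], "delta_rot": [0, 0, 0]}, {"jaw": 0, "slide": [-0.04, -0.021, -0.0], "delta_rot": [0, 0, 0]}]
```

View pics/c3.png

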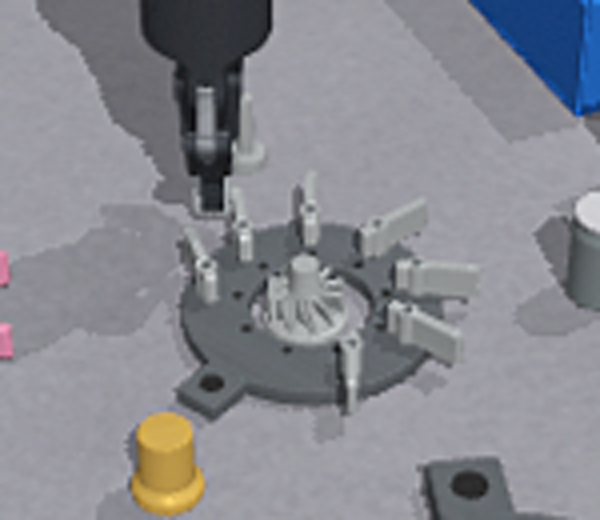

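```bash
cat >> h.py <<'E'
import cv2
def tip(i,q,r=.037,z=.0325):
    a=np.radians(LUG-60-40*i); b=a-q
    return np.r_[C+.062*np.array([np.cos(a),np.sin(a)])+r*np.array([np.cos(b),np.sin(b)]),z]
def proj(n,W):
    p=arm.camera_params(n);return cv2.projectPoints(np.array(W,float),p['rvec'],p['tvec'],p['K'],None)[0][:,0]
E
python3 - <<'E'
from h import *
for i in(0,1):
  for q in(0,.3,.6,.9,1.2,1.45): print(i,q,((proj('side',[tip(i,q),tip(i,q,0)])-[240,150])*4).round().tolist())
s=arm.read_state();print(((proj('side',[s['position'],np.r_[C,.012],pos(0,.012,.104-.0125)])-[240,150])*4).round())
E
```

```text
0 0 [[142.0, 260.0], [205.0, 266.0]]
0 0.3 [[149.0, 249.0], [205.0, 266.0]]
0 0.6 [[160.0, 239.0], [205.0, 266.0]]
0 0.9 [[175.0, 231.0], [205.0, 266.0]]
0 1.2 [[193.0, 227.0], [205.0, 266.0]]
0 1.45 [[208.0, 226.0], [205.0, 266.0]]
1 0 [[200.0, 196.0], [241.0, 225.0]]
1 0.3 [[216.0, 190.0], [241.0, 225.0]]
1 0.6 [[234.0, 187.0], [241.0, 225.0]]
1 0.9 [[252.0, 187.0], [241.0, 225.0]]
1 1.2 [[269.0, 190.0], [241.0, 225.0]]
1 1.45 [[282.0, 196.0], [241.0, 225.0]]
[[215. 208.]
 [312. 302.]
 [190. 404.]]
```

Vane0's tip in the crop, about (188,232), matches a joint value of about 1.1, so it is folded. Vane1 is swinging. I tighten the radius by 2 mm and go on.

```bash
sed -i 's/RIN=.083/RIN=.081/' h.py; python3 -c "
from h import *
calls(107,185,3)"
```

```text
5.05 [0.5386 0.1784 0.0172] [-0.74 -0.91 -0.4 ]
[{"jaw": 0, "slide": [-0.006, 0.003, -0.0], "delta_rot": [0, 0, 0]}, {"jaw": 0, "slide": [-0.011, 0.006, -0.0], "delta_rot": [0, 0, 0]}, {"jaw": 0, "slide": [-0.016, 0.008, -0.0], "delta_rot": [0, 0, 0]}, {"jaw": 0, "slide": [-0.021, 0.01, -0.0], "delta_rot": [0, 0, 0]}, {"jaw": 0, "slide": [-0.027, 0.012, -0.0], "delta_rot": [0, 0, 0]}, {"jaw": 0, "slide": [-0.032, 0.013, -0.0], "delta_rot": [0, 0, 0]}, {"jaw": 0, "slide": [-0.037, 0.014, -0.0], "delta_rot": [0, 0, 0]}, {"jaw": 0, "slide": [-0.043, 0.015, -0.0], "delta_rot": [0, 0, 0]}]
[{"jaw": 0, "slide": [-0.005, -0.0, -0.0], "delta_rot": [0, 0, 0]}, {"jaw": 0, "slide": [-0.011, -0.0, -0.0], "delta_rot": [0, 0, 0]}, {"jaw": 0, "slide": [-0.016, -0.001, -0.0], "delta_rot": [0, 0, 0]}, {"jaw": 0, "slide": [-0.022, -0.0, -0.0], "delta_rot": [0, 0, 0]}, {"jaw": 0, "slide": [-0.027, -0.0, -0.0], "delta_rot": [0, 0, 0]}, {"jaw": 0, "slide": [-0.033, -0.001, -0.0], "delta_rot": [0, 0, 0]}, {"jaw": 0, "slide": [-0.038, -0.001, -0.0], "delta_rot": [0, 0, 0]}, {"jaw": 0, "slide": [-0.044, -0.002, -0.0], "delta_rot": [0, 0, 0]}]
[{"jaw": 0, "slide": [-0.005, -0.002, -0.0], "delta_rot": [0, 0, 0]}, {"jaw": 0, "slide": [-0.01, -0.004, -0.0], "delta_rot": [0, 0, 0]}, {"jaw": 0, "slide": [-0.016, -0.006, -0.0], "delta_rot": [0, 0, 0]}, {"jaw": 0, "slide": [-0.021, -0.008, -0.0], "delta_rot": [0, 0, 0]}, {"jaw": 0, "slide": [-0.026, -0.011, -0.0], "delta_rot": [0, 0, 0]}, {"jaw": 0, "slide": [-0.03, -0.014, -0.0], "delta_rot": [0, 0, 0]}, {"jaw": 0, "slide": [-0.035, -0.018, -0.0], "delta_rot": [0, 0, 0]}, {"jaw": 0, "slide": [-0.039, -0.022, -0.0], "delta_rot": [0, 0, 0]}]
```

Call:
{"fn": "arm_command", "kwargs": {"increments": [{"jaw": 0,"slide": [-0.006,0.003,0],"delta_rot": [0,0,0]},{"jaw": 0,"slide": [-0.011,0.006,0],"delta_rot": [0,0,0]},{"jaw": 0,"slide": [-0.016,0.008,0],"delta_rot": [0,0,0]},{"jaw": 0,"slide": [-0.021,0.01,0],"delta_rot": [0,0,0]},{"jaw": 0,"slide": [-0.027,0.012,0],"delta_rot": [0,0,0]},{"jaw": 0,"slide": [-0.032,0.013,0],"delta_rot": [0,0,0]},{"jaw": 0,"slide": [-0.037,0.014,0],"delta_rot": [0,0,0]},{"jaw": 0,"slide": [-0.043,0.015,0],"delta_rot": [0,0,0]}]}}

```text
time_s: 5.72
position: [0.5832, 0.1756, 0.0173]
ee_rot: [[-0.926, 0.378, 0.0], [0.378, 0.926, -0.0], [-0.0, 0.0, -1.0]]
ft_force: [-0.1, -0.5, -0.5]
gripper_width: 0.0003
gripper_force: 0.0
```

Call:
{"fn": "arm_command", "kwargs": {"increments": [{"jaw": 0,"slide": [-0.005,0,0],"delta_rot": [0,0,0]},{"jaw": 0,"slide": [-0.011,0,0],"delta_rot": [0,0,0]},{"jaw": 0,"slide": [-0.016,-0.001,0],"delta_rot": [0,0,0]},{"jaw": 0,"slide": [-0.022,0,0],"delta_rot": [0,0,0]},{"jaw": 0,"slide": [-0.027,0,0],"delta_rot": [0,0,0]},{"jaw": 0,"slide": [-0.033,-0.001,0],"delta_rot": [0,0,0]},{"jaw": 0,"slide": [-0.038,-0.001,0],"delta_rot": [0,0,0]},{"jaw": 0,"slide": [-0.044,-0.002,0],"delta_rot": [0,0,0]}]}}

```text
time_s: 6.38
position: [0.6232, 0.1571, 0.0173]
ee_rot: [[-0.926, 0.378, 0.0], [0.378, 0.926, 0.0], [-0.0, 0.0, -1.0]]
ft_force: [-0.2, 0.6, -0.5]
gripper_width: 0.0001
gripper_force: 0.2
```

Run:
```python
from h import *
im,_=arm.get_image('side');c=im[150:280,240:390];cv2.imwrite('pics/c4.png',cv2.resize(c,(600,520),interpolation=cv2.INTER_CUBIC))
for i in(0,1,2,3):
  for q in(0.6,.9,1.2,1.45): print(i,q,((proj('side',[tip(i,q),tip(i,q,0)])-[240,150])*4).round().tolist())
calls(159,237,3)
```

```text
0 0.6 [[160.0, 239.0], [205.0, 266.0]]
0 0.9 [[175.0, 231.0], [205.0, 266.0]]
0 1.2 [[193.0, 227.0], [205.0, 266.0]]
0 1.45 [[208.0, 226.0], [205.0, 266.0]]
1 0.6 [[234.0, 187.0], [241.0, 225.0]]
1 0.9 [[252.0, 187.0], [241.0, 225.0]]
1 1.2 [[269.0, 190.0], [241.0, 225.0]]
1 1.45 [[282.0, 196.0], [241.0, 225.0]]
2 0.6 [[340.0, 176.0], [307.0, 208.0]]
2 0.9 [[354.0, 183.0], [307.0, 208.0]]
2 1.2 [[364.0, 193.0], [307.0, 208.0]]
2 1.45 [[368.0, 202.0], [307.0, 208.0]]
3 0.6 [[434.0, 209.0], [376.0, 221.0]]
3 0.9 [[438.0, 221.0], [376.0, 221.0]]
3 1.2 [[436.0, 232.0], [376.0, 221.0]]
3 1.45 [[431.0, 241.0], [376.0, 221.0]]
6.43 [0.624  0.1564 0.0173] [-0.3  -0.44  0.26]
[{"jaw": 0, "slide": [-0.005, -0.001, -0.0], "delta_rot": [0, 0, 0]}, {"jaw": 0, "slide": [-0.01, -0.003, -0.0], "delta_rot": [0, 0, 0]}, {"jaw": 0, "slide": [-0.015, -0.005, -0.0], "delta_rot": [0, 0, 0]}, {"jaw": 0, "slide": [-0.02, -0.007, -0.0], "delta_rot": [0, 0, 0]}, {"jaw": 0, "slide": [-0.025, -0.01, -0.0], "delta_rot": [0, 0, 0]}, {"jaw": 0, "slide": [-0.03, -0.013, -0.0], "delta_rot": [0, 0, 0]}, {"jaw": 0, "s
[... 529 characters left out ...]
, 0, 0]}, {"jaw": 0, "slide": [-0.021, -0.033, -0.0], "delta_rot": [0, 0, 0]}, {"jaw": 0, "slide": [-0.023, -0.038, -0.0], "delta_rot": [0, 0, 0]}]
[{"jaw": 0, "slide": [-0.001, -0.006, -0.0], "delta_rot": [0, 0, 0]}, {"jaw": 0, "slide": [-0.002, -0.011, -0.0], "delta_rot": [0, 0, 0]}, {"jaw": 0, "slide": [-0.003, -0.016, -0.0], "delta_rot": [0, 0, 0]}, {"jaw": 0, "slide": [-0.003, -0.022, -0.0], "delta_rot": [0, 0, 0]}, {"jaw": 0, "slide": [-0.003, -0.027, -0.0], "delta_rot": [0, 0, 0]}, {"jaw": 0, "slide": [-0.003, -0.032, -0.0], "delta_rot": [0, 0, 0]}, {"jaw": 0, "slide": [-0.003, -0.038, -0.0], "delta_rot": [0, 0, 0]}, {"jaw": 0, "slide": [-0.003, -0.043, -0.0], "delta_rot": [0, 0, 0]}]
```

View pics/c4.png

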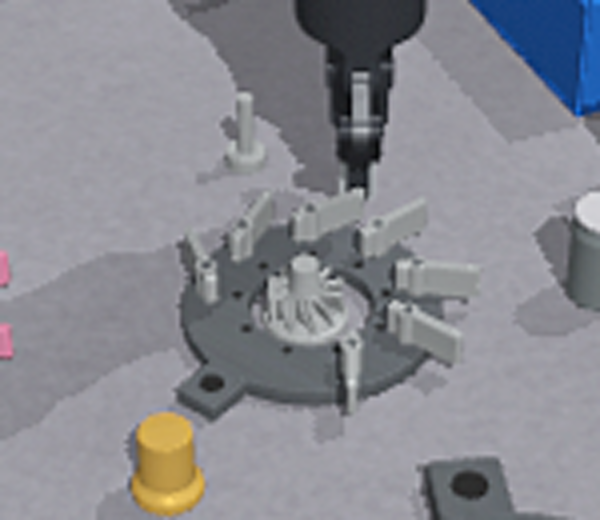

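In the crop, vane1's tip is at (270,193) and vane2's at (362,195), both about 1.2 rad. The ring has not moved. I continue.

Call:
{"fn": "arm_command", "kwargs": {"increments": [{"jaw": 0,"slide": [-0.005,-0.001,0],"delta_rot": [0,0,0]},{"jaw": 0,"slide": [-0.01,-0.003,0],"delta_rot": [0,0,0]},{"jaw": 0,"slide": [-0.015,-0.005,0],"delta_rot": [0,0,0]},{"jaw": 0,"slide": [-0.02,-0.007,0],"delta_rot": [0,0,0]},{"jaw": 0,"slide": [-0.025,-0.01,0],"delta_rot": [0,0,0]},{"jaw": 0,"slide": [-0.03,-0.013,0],"delta_rot": [0,0,0]},{"jaw": 0,"slide": [-0.034,-0.017,0],"delta_rot": [0,0,0]},{"jaw": 0,"slide": [-0.038,-0.02,0],"delta_rot": [0,0,0]}]}}

```text
time_s: 7.1
position: [0.6505, 0.1237, 0.0172]
ee_rot: [[-0.926, 0.378, -0.0], [0.378, 0.926, -0.0], [0.0, -0.0, -1.0]]
ft_force: [-0.3, 0.3, -0.3]
gripper_width: 0.0002
gripper_force: 0.2
```

Call:
{"fn": "arm_command", "kwargs": {"increments": [{"jaw": 0,"slide": [-0.004,-0.005,0],"delta_rot": [0,0,0]},{"jaw": 0,"slide": [-0.008,-0.009,0],"delta_rot": [0,0,0]},{"jaw": 0,"slide": [-0.011,-0.013,0],"delta_rot": [0,0,0]},{"jaw": 0,"slide": [-0.014,-0.018,0],"delta_rot": [0,0,0]},{"jaw": 0,"slide": [-0.017,-0.023,0],"delta_rot": [0,0,0]},{"jaw": 0,"slide": [-0.019,-0.028,0],"delta_rot": [0,0,0]},{"jaw": 0,"slide": [-0.021,-0.033,0],"delta_rot": [0,0,0]},{"jaw": 0,"slide": [-0.023,-0.038,0],"delta_rot": [0,0,0]}]}}

```text
time_s: 7.77
position: [0.6571, 0.0798, 0.0173]
ee_rot: [[-0.926, 0.378, -0.0], [0.378, 0.926, -0.0], [0.0, -0.0, -1.0]]
ft_force: [-0.3, -0.5, -0.4]
gripper_width: 0.0002
gripper_force: 0.0
```

Run:
```python
from h import *
im,_=arm.get_image('side');c=im[150:280,240:390];cv2.imwrite('pics/c5.png',cv2.resize(c,(600,520),interpolation=cv2.INTER_CUBIC))
for i in(3,4):
  for q in(0.6,.9,1.2,1.45): print(i,q,((proj('side',[tip(i,q),tip(i,q,0)])-[240,150])*4).round().tolist())
print(pos(211))
calls(211,341,5)
```

```text
3 0.6 [[434.0, 209.0], [376.0, 221.0]]
3 0.9 [[438.0, 221.0], [376.0, 221.0]]
3 1.2 [[436.0, 232.0], [376.0, 221.0]]
3 1.45 [[431.0, 241.0], [376.0, 221.0]]
4 0.6 [[477.0, 275.0], [416.0, 260.0]]
4 0.9 [[468.0, 286.0], [416.0, 260.0]]
4 1.2 [[454.0, 294.0], [416.0, 260.0]]
4 1.45 [[440.0, 299.0], [416.0, 260.0]]
[0.65849422 0.07931569 0.02      ]
7.82 [0.6572 0.079  0.0173] [ 0.07 -0.75 -0.13]
[{"jaw": 0, "slide": [-0.002, -0.004, -0.0], "delta_rot": [0, 0, 0]}, {"jaw": 0, "slide": [-0.003, -0.01, -0.0], "delta_rot": [0, 0, 0]}, {"jaw": 0, "slide": [-0.004, -0.015, -0.0], "delta_rot": [0, 0, 0]}, {"jaw": 0, "slide": [-0.004, -0.021, -0.0], "delta_rot": [0, 0, 0]}, {"jaw": 0, "slide": [-0.004, -0.026, -0.0], "delta_rot": [0, 0, 0]}, {"jaw": 0, "slide": [-0.004, -0.031, -0.0], "delta_rot": [0, 0, 0]}, {"jaw": 0, "slide": [-0.004, -0.037, -0.0], "delta_rot": [0, 0, 0]}, {"jaw": 0, "slide": [-0.004, -0.042, -0.0], "delta_rot": [0, 0, 0]}]
[{"jaw": 0, "slide": [-0.0, -0.005, -0.0], "delta_rot": [0, 0, 0]}, {"jaw": 0, "slide": [0.0, -0.011, -0.0], "delta_rot": [0, 0, 0]}, {"jaw": 0, "slide
[... 1307 characters left out ...]
, -0.0], "delta_rot": [0, 0, 0]}, {"jaw": 0, "slide": [0.037, -0.013, -0.0], "delta_rot": [0, 0, 0]}, {"jaw": 0, "slide": [0.043, -0.013, -0.0], "delta_rot": [0, 0, 0]}]
[{"jaw": 0, "slide": [0.005, -0.0, -0.0], "delta_rot": [0, 0, 0]}, {"jaw": 0, "slide": [0.011, 0.0, -0.0], "delta_rot": [0, 0, 0]}, {"jaw": 0, "slide": [0.016, -0.0, -0.0], "delta_rot": [0, 0, 0]}, {"jaw": 0, "slide": [0.021, -0.0, -0.0], "delta_rot": [0, 0, 0]}, {"jaw": 0, "slide": [0.027, -0.0, -0.0], "delta_rot": [0, 0, 0]}, {"jaw": 0, "slide": [0.033, 0.001, -0.0], "delta_rot": [0, 0, 0]}, {"jaw": 0, "slide": [0.038, 0.001, -0.0], "delta_rot": [0, 0, 0]}, {"jaw": 0, "slide": [0.043, 0.003, -0.0], "delta_rot": [0, 0, 0]}]
```

View pics/c5.png

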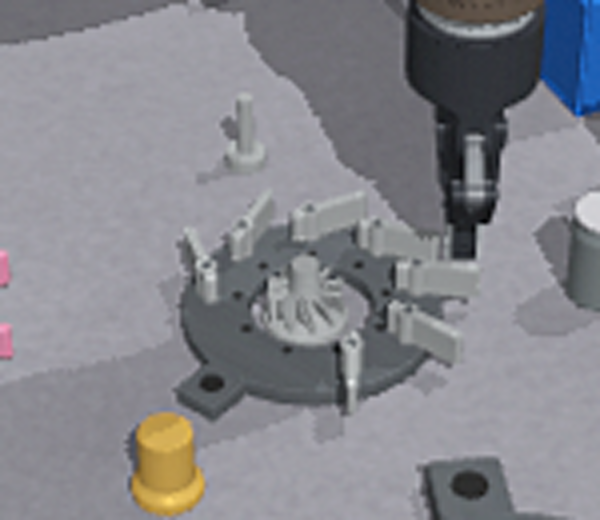

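Vane3 is folded, with its tip at about (440,240) in the crop. The fingertip is at vane4, (460,240). I carry on through vanes 4 to 6.

Call:
{"fn": "arm_command", "kwargs": {"increments": [{"jaw": 0,"slide": [-0.002,-0.004,0],"delta_rot": [0,0,0]},{"jaw": 0,"slide": [-0.003,-0.01,0],"delta_rot": [0,0,0]},{"jaw": 0,"slide": [-0.004,-0.015,0],"delta_rot": [0,0,0]},{"jaw": 0,"slide": [-0.004,-0.021,0],"delta_rot": [0,0,0]},{"jaw": 0,"slide": [-0.004,-0.026,0],"delta_rot": [0,0,0]},{"jaw": 0,"slide": [-0.004,-0.031,0],"delta_rot": [0,0,0]},{"jaw": 0,"slide": [-0.004,-0.037,0],"delta_rot": [0,0,0]},{"jaw": 0,"slide": [-0.004,-0.042,0],"delta_rot": [0,0,0]}]}}

```text
time_s: 8.48
position: [0.6448, 0.0395, 0.0174]
ee_rot: [[-0.926, 0.378, 0.0], [0.378, 0.926, -0.0], [-0.0, -0.0, -1.0]]
ft_force: [0.5, 0.7, -0.6]
gripper_width: -0.0001
gripper_force: 0.2
```

Call:
{"fn": "arm_command", "kwargs": {"increments": [{"jaw": 0,"slide": [0,-0.005,0],"delta_rot": [0,0,0]},{"jaw": 0,"slide": [0,-0.011,0],"delta_rot": [0,0,0]},{"jaw": 0,"slide": [0.001,-0.016,0],"delta_rot": [0,0,0]},{"jaw": 0,"slide": [0.001,-0.021,0],"delta_rot": [0,0,0]},{"jaw": 0,"slide": [0.003,-0.027,0],"delta_rot": [0,0,0]},{"jaw": 0,"slide": [0.004,-0.032,0],"delta_rot": [0,0,0]},{"jaw": 0,"slide": [0.006,-0.037,0],"delta_rot": [0,0,0]},{"jaw": 0,"slide": [0.009,-0.042,0],"delta_rot": [0,0,0]}]}}

```text
time_s: 9.15
position: [0.6206, 0.0042, 0.0173]
ee_rot: [[-0.926, 0.378, 0.0], [0.378, 0.926, 0.0], [-0.0, 0.0, -1.0]]
ft_force: [0.3, 1.1, 0.5]
gripper_width: 0.0003
gripper_force: 0.3
```

Run:
```python
from h import *
im,_=arm.get_image('side');c=im[150:280,240:390];cv2.imwrite('pics/c6.png',cv2.resize(c,(600,520),interpolation=cv2.INTER_CUBIC))
for i in(4,5,6):
  for q in(0.6,.9,1.2,1.45): print(i,q,((proj('side',[tip(i,q),tip(i,q,0)])-[240,150])*4).round().tolist())
calls(263,341,3)
```

```text
4 0.6 [[477.0, 275.0], [416.0, 260.0]]
4 0.9 [[468.0, 286.0], [416.0, 260.0]]
4 1.2 [[454.0, 294.0], [416.0, 260.0]]
4 1.45 [[440.0, 299.0], [416.0, 260.0]]
5 0.6 [[442.0, 346.0], [409.0, 307.0]]
5 0.9 [[423.0, 350.0], [409.0, 307.0]]
5 1.2 [[403.0, 351.0], [409.0, 307.0]]
5 1.45 [[387.0, 348.0], [409.0, 307.0]]
6 0.6 [[341.0, 385.0], [354.0, 341.0]]
6 0.9 [[322.0, 380.0], [354.0, 341.0]]
6 1.2 [[306.0, 372.0], [354.0, 341.0]]
6 1.45 [[296.0, 363.0], [354.0, 341.0]]
9.2 [0.6198 0.0037 0.0173] [ 0.09 -0.07  0.33]
[{"jaw": 0, "slide": [0.001, -0.005, -0.0], "delta_rot": [0, 0, 0]}, {"jaw": 0, "slide": [0.004, -0.01, -0.0], "delta_rot": [0, 0, 0]}, {"jaw": 0, "slide": [0.008, -0.014, -0.0], "delta_rot": [0, 0, 0]}, {"jaw": 0, "slide": [0.011, -0.019, -0.0], "delta_rot": [0, 0, 0]}, {"jaw": 0, "slide": [0.015, -0.023, -0.0], "delta_rot": [0, 0, 0]}, {"jaw": 0, "slide": [0.019, -0.027, -0.0], "delta_rot": [0, 0, 0]}, {"jaw": 0, "slide": [0.024, -0.03, -0.0], "delta_rot": [0, 0, 0]}, {"jaw": 0, "slide": [0.028, -0.033, -0.0], "delta_rot": [0, 0, 0]}]
[{"jaw": 0, "slide": [0.005, -0.003, -0
[... 331 characters left out ...]
012, -0.0], "delta_rot": [0, 0, 0]}, {"jaw": 0, "slide": [0.037, -0.013, -0.0], "delta_rot": [0, 0, 0]}, {"jaw": 0, "slide": [0.043, -0.013, -0.0], "delta_rot": [0, 0, 0]}]
[{"jaw": 0, "slide": [0.005, -0.0, -0.0], "delta_rot": [0, 0, 0]}, {"jaw": 0, "slide": [0.01, 0.0, -0.0], "delta_rot": [0, 0, 0]}, {"jaw": 0, "slide": [0.016, -0.0, -0.0], "delta_rot": [0, 0, 0]}, {"jaw": 0, "slide": [0.021, -0.0, -0.0], "delta_rot": [0, 0, 0]}, {"jaw": 0, "slide": [0.027, -0.0, -0.0], "delta_rot": [0, 0, 0]}, {"jaw": 0, "slide": [0.032, 0.0, -0.0], "delta_rot": [0, 0, 0]}, {"jaw": 0, "slide": [0.038, 0.001, -0.0], "delta_rot": [0, 0, 0]}, {"jaw": 0, "slide": [0.043, 0.003, -0.0], "delta_rot": [0, 0, 0]}]
```

View pics/c6.png

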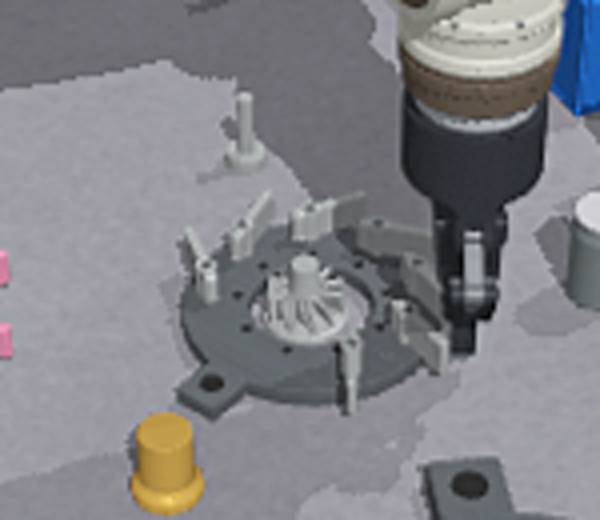

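Vane4 is folded, with its tip at about (450,293) in the crop, and vane5 at (440,350) is swinging. I finish the sweep.

Call:
{"fn": "arm_command", "kwargs": {"increments": [{"jaw": 0,"slide": [0.001,-0.005,0],"delta_rot": [0,0,0]},{"jaw": 0,"slide": [0.004,-0.01,0],"delta_rot": [0,0,0]},{"jaw": 0,"slide": [0.008,-0.014,0],"delta_rot": [0,0,0]},{"jaw": 0,"slide": [0.011,-0.019,0],"delta_rot": [0,0,0]},{"jaw": 0,"slide": [0.015,-0.023,0],"delta_rot": [0,0,0]},{"jaw": 0,"slide": [0.019,-0.027,0],"delta_rot": [0,0,0]},{"jaw": 0,"slide": [0.024,-0.03,0],"delta_rot": [0,0,0]},{"jaw": 0,"slide": [0.028,-0.033,0],"delta_rot": [0,0,0]}]}}

```text
time_s: 9.87
position: [0.5818, -0.0155, 0.0173]
ee_rot: [[-0.926, 0.378, -0.0], [0.378, 0.926, -0.0], [0.0, -0.0, -1.0]]
ft_force: [0.5, -0.1, -1.0]
gripper_width: 0.0001
gripper_force: 0.1
```

Call:
{"fn": "arm_command", "kwargs": {"increments": [{"jaw": 0,"slide": [0.005,-0.003,0],"delta_rot": [0,0,0]},{"jaw": 0,"slide": [0.01,-0.006,0],"delta_rot": [0,0,0]},{"jaw": 0,"slide": [0.015,-0.008,0],"delta_rot": [0,0,0]},{"jaw": 0,"slide": [0.021,-0.01,0],"delta_rot": [0,0,0]},{"jaw": 0,"slide": [0.026,-0.011,0],"delta_rot": [0,0,0]},{"jaw": 0,"slide": [0.032,-0.012,0],"delta_rot": [0,0,0]},{"jaw": 0,"slide": [0.037,-0.013,0],"delta_rot": [0,0,0]},{"jaw": 0,"slide": [0.043,-0.013,0],"delta_rot": [0,0,0]}]}}

```text
time_s: 10.53
position: [0.5373, -0.0111, 0.0174]
ee_rot: [[-0.926, 0.378, 0.0], [0.378, 0.926, -0.0], [-0.0, 0.0, -1.0]]
ft_force: [0.2, -0.5, -0.7]
gripper_width: 0.0001
gripper_force: 0.3
```

Call:
{"fn": "arm_command", "kwargs": {"increments": [{"jaw": 0,"slide": [0.005,0,0],"delta_rot": [0,0,0]},{"jaw": 0,"slide": [0.01,0,0],"delta_rot": [0,0,0]},{"jaw": 0,"slide": [0.016,0,0],"delta_rot": [0,0,0]},{"jaw": 0,"slide": [0.021,0,0],"delta_rot": [0,0,0]},{"jaw": 0,"slide": [0.027,0,0],"delta_rot": [0,0,0]},{"jaw": 0,"slide": [0.032,0,0],"delta_rot": [0,0,0]},{"jaw": 0,"slide": [0.038,0.001,0],"delta_rot": [0,0,0]},{"jaw": 0,"slide": [0.043,0.003,0],"delta_rot": [0,0,0]}]}}

```text
time_s: 11.2
position: [0.4984, 0.0081, 0.0173]
ee_rot: [[-0.926, 0.378, -0.0], [0.378, 0.926, 0.0], [0.0, 0.0, -1.0]]
ft_force: [-0.3, 0.7, 0.6]
gripper_width: -0.0
gripper_force: 0.0
```

Call:
{"fn": "arm_command", "kwargs": {"increments": [{"jaw": 0,"slide": [0,0,-0.01],"delta_rot": [0,0,0]},{"jaw": 0,"slide": [0,0,-0.03],"delta_rot": [0,0,0]},{"jaw": 0,"slide": [0,0,-0.05],"delta_rot": [0,0,0]},{"jaw": 0,"slide": [0,0,-0.08],"delta_rot": [0,0,0]},{"jaw": 0,"slide": [0,0,-0.11],"delta_rot": [0,0,0]},{"jaw": 0,"slide": [0,0,-0.14],"delta_rot": [0,0,0]},{"jaw": 0,"slide": [0.03,0,-0.16],"delta_rot": [0,0,0]},{"jaw": 0,"slide": [0.06,0,-0.16],"delta_rot": [0,0,0]}]}}

```text
time_s: 11.87
position: [0.4449, 0.0306, 0.1821]
ee_rot: [[-0.925, 0.379, 0.006], [0.379, 0.925, 0.0], [-0.005, 0.003, -1.0]]
ft_force: [-0.1, 0.6, 1.1]
gripper_width: -0.0003
gripper_force: 0.0
```

Run:
```python
from h import *
im,_=arm.get_image('side');c=im[150:280,240:390];cv2.imwrite('pics/c7.png',cv2.resize(c,(600,520),interpolation=cv2.INTER_CUBIC))
s=arm.read_state();print(s['time_s'],s['position'])
```

```text
11.9167 [0.44003143 0.0320092  0.18079421]
```

View pics/c7.png

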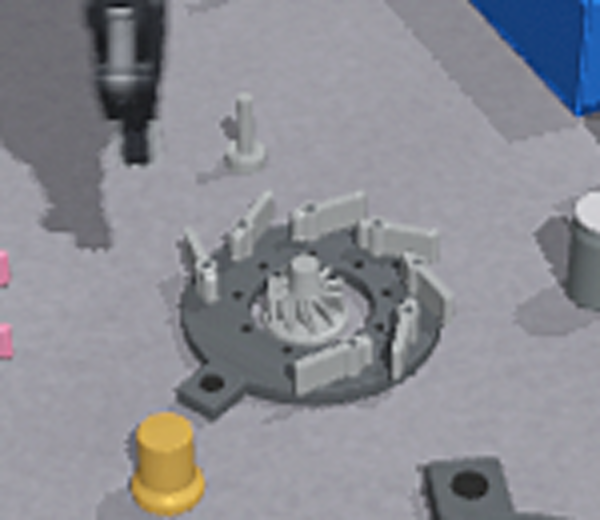

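All seven vanes lie in along the ring, and the ring, sleeve (165,460) and bolt (245,150) are where they were. Vane0, with its tip at (188,233), looks the least folded, so I measure the angles.

Run:
```python
from h import *
from scipy.optimize import minimize_scalar
for n in('side','top'):
    im,d=arm.get_image(n)
    p=arm.camera_params(n);R=cv2.Rodrigues(p['rvec'])[0]
    v,u=np.mgrid[0:480,0:640];P=(np.linalg.inv(p['K'])@np.c_[u.ravel(),v.ravel(),np.ones(u.size)].T*d.ravel()).T
    X=((P-p['tvec'].ravel())@R)[d.ravel()>0];X=X[(X[:,2]>.02)&(X[:,2]<.04)]
    r=np.hypot(*(X[:,:2]-C).T);X=X[(r>.05)&(r<.105)]
    for i in range(7):
        def cost(q):
            a=tip(i,q,0)[:2];b=tip(i,q)[:2];e=(b-a)/.037
            S=X[np.hypot(*(X[:,:2]-tip(i,1.1,.022)[:2]).T)<.026][:,:2]-a
            t=np.clip(S@e,-.008,.037);return np.minimum(np.hypot(*(S-t[:,None]*e).T),.008).sum()
        Q=np.linspace(0,1.5,76);c=[cost(q) for q in Q];print(n,i,round(Q[np.argmin(c)],2))
```

```text
side 0 1.02
side 1 1.22
side 2 1.32
side 3 1.38
side 4 1.42
side 5 1.3
side 6 1.3
top 0 0.0
top 1 1.18
top 2 0.0
top 3 1.24
top 4 1.32
top 5 0.0
top 6 0.0
```

Vane0 reads about 1.02, which is a thin margin. There is time left (12 of 51 s), so I give it one more light brush, 4 mm closer in.

Run:
```python
import h
from h import *
h.RIN=.079
s=arm.read_state();print(s['joints'].round(2),s['dq'].round(3))
rows([pos(48,.18),pos(48,.05),pos(48,.0175)])
R=s['ee_rot'];b=pos(48,.0175)
for a in np.linspace(48,98,17)[1:]: print((R.T@(pos(a,.0175)-b)).round(3).tolist())
```

```text
[ 0.07 -0.18 -0.18  1.57  0.    0.46] [-0.016  0.046  0.012 -0.026 -0.003 -0.01 ]
12.02 [0.4429 0.0311 0.179 ] [ 0.35 -0.82  0.62]
{"jaw": 0, "slide": [-0.001, 0.085, -0.001], "delta_rot": [0, 0, 0]}
{"jaw": 0, "slide": [-0.0, 0.084, 0.129], "delta_rot": [0, 0, 0]}
{"jaw": 0, "slide": [-0.0, 0.084, 0.162], "delta_rot": [0, 0, 0]}
[-0.001, 0.005, 0.0]
[-0.0, 0.01, 0.0]
[0.0, 0.015, 0.0]
[0.0, 0.02, 0.0]
[0.0, 0.025, 0.0]
[-0.0, 0.03, 0.0]
[-0.001, 0.035, 0.0]
[-0.003, 0.04, 0.0]
[-0.004, 0.045, 0.0]
[-0.006, 0.05, 0.0]
[-0.008, 0.055, 0.0]
[-0.01, 0.059, 0.0]
[-0.013, 0.064, 0.0]
[-0.016, 0.068, 0.0]
[-0.02, 0.072, 0.0]
[-0.023, 0.076, 0.0]
```

Call:
{"fn": "arm_command", "kwargs": {"increments": [{"jaw": 0,"slide": [0,0.02,0],"delta_rot": [0,0,0]},{"jaw": 0,"slide": [0,0.045,0.01],"delta_rot": [0,0,0]},{"jaw": 0,"slide": [0,0.07,0.03],"delta_rot": [0,0,0]},{"jaw": 0,"slide": [0,0.084,0.06],"delta_rot": [0,0,0]},{"jaw": 0,"slide": [0,0.084,0.09],"delta_rot": [0,0,0]},{"jaw": 0,"slide": [0,0.084,0.12],"delta_rot": [0,0,0]},{"jaw": 0,"slide": [0,0.084,0.12],"delta_rot": [0,0,0]},{"jaw": 0,"slide": [0,0.084,0.12],"delta_rot": [0,0,0]}]}}

```text
time_s: 12.68
position: [0.4746, 0.108, 0.0566]
ee_rot: [[-0.926, 0.378, -0.003], [0.378, 0.926, -0.001], [0.002, -0.002, -1.0]]
ft_force: [-0.0, 0.6, 1.1]
gripper_width: 0.0002
gripper_force: 0.0
```

Run:
```python
import h
from h import *
h.RIN=.079
rows([pos(48,.0175)])
```

```text
12.68 [0.4746 0.108  0.0566] [-0.02  0.59  1.1 ]
{"jaw": 0, "slide": [-0.0, 0.001, 0.039], "delta_rot": [0, 0, 0]}
```

Call:
{"fn": "arm_command", "kwargs": {"increments": [{"jaw": 0,"slide": [0,0.001,0.01],"delta_rot": [0,0,0]},{"jaw": 0,"slide": [0,0.001,0.02],"delta_rot": [0,0,0]},{"jaw": 0,"slide": [0,0.001,0.03],"delta_rot": [0,0,0]},{"jaw": 0,"slide": [0,0.001,0.039],"delta_rot": [0,0,0]},{"jaw": 0,"slide": [0,0.006,0.039],"delta_rot": [0,0,0]},{"jaw": 0,"slide": [0,0.011,0.039],"delta_rot": [0,0,0]},{"jaw": 0,"slide": [0,0.016,0.039],"delta_rot": [0,0,0]},{"jaw": 0,"slide": [0,0.021,0.039],"delta_rot": [0,0,0]}]}}

```text
time_s: 13.35
position: [0.4838, 0.1285, 0.0189]
ee_rot: [[-0.926, 0.378, 0.001], [0.378, 0.926, 0.0], [-0.001, 0.001, -1.0]]
ft_force: [-0.6, -0.2, 0.4]
gripper_width: -0.0002
gripper_force: 0.0
```

Call:
{"fn": "arm_command", "kwargs": {"increments": [{"jaw": 0,"slide": [0,0.005,0],"delta_rot": [0,0,0]},{"jaw": 0,"slide": [0,0.01,0],"delta_rot": [0,0,0]},{"jaw": 0,"slide": [-0.001,0.015,0],"delta_rot": [0,0,0]},{"jaw": 0,"slide": [-0.003,0.02,0],"delta_rot": [0,0,0]},{"jaw": 0,"slide": [-0.004,0.025,0],"delta_rot": [0,0,0]},{"jaw": 0,"slide": [-0.006,0.03,0],"delta_rot": [0,0,0]},{"jaw": 0,"slide": [-0.008,0.035,0],"delta_rot": [0,0,0]},{"jaw": 0,"slide": [-0.01,0.039,0],"delta_rot": [0,0,0]}]}}

```text
time_s: 14.02
position: [0.5076, 0.1605, 0.0182]
ee_rot: [[-0.926, 0.378, 0.0], [0.378, 0.926, 0.0], [-0.0, 0.0, -1.0]]
ft_force: [-0.1, 0.4, -0.2]
gripper_width: 0.0001
gripper_force: 0.0
```

Call:
{"fn": "arm_command", "kwargs": {"increments": [{"jaw": 0,"slide": [-0.003,0.005,0],"delta_rot": [0,0,0]},{"jaw": 0,"slide": [-0.006,0.009,0],"delta_rot": [0,0,0]},{"jaw": 0,"slide": [-0.01,0.013,0],"delta_rot": [0,0,0]},{"jaw": 0,"slide": [-0.008,0.02,0],"delta_rot": [0,0,0]},{"jaw": 0,"slide": [-0.008,0.02,-0.03],"delta_rot": [0,0,0]},{"jaw": 0,"slide": [-0.008,0.02,-0.06],"delta_rot": [0,0,0]},{"jaw": 0,"slide": [-0.008,0.02,-0.09],"delta_rot": [0,0,0]},{"jaw": 0,"slide": [-0.008,0.02,-0.12],"delta_rot": [0,0,0]}]}}

```text
time_s: 14.68
position: [0.522, 0.1759, 0.1396]
ee_rot: [[-0.926, 0.378, -0.0], [0.378, 0.926, -0.0], [0.0, -0.0, -1.0]]
ft_force: [1.7, -0.1, -0.6]
gripper_width: -0.0001
gripper_force: 0.0
```

Call:
{"fn": "arm_command", "kwargs": {"increments": [{"jaw": 0,"slide": [0.02,0.02,0],"delta_rot": [0,0,0]},{"jaw": 0,"slide": [0.04,0.03,0],"delta_rot": [0,0,0]},{"jaw": 0,"slide": [0.06,0.04,0],"delta_rot": [0,0,0]},{"jaw": 0,"slide": [0.08,0.05,0],"delta_rot": [0,0,0]},{"jaw": 0,"slide": [0.09,0.06,0],"delta_rot": [0,0,0]},{"jaw": 0,"slide": [0.09,0.06,0],"delta_rot": [0,0,0]},{"jaw": 0,"slide": [0.09,0.06,0],"delta_rot": [0,0,0]},{"jaw": 0,"slide": [0.09,0.06,0],"delta_rot": [0,0,0]}]}}

```text
time_s: 15.35
position: [0.4618, 0.265, 0.1382]
ee_rot: [[-0.926, 0.378, -0.0], [0.378, 0.926, -0.0], [-0.0, -0.0, -1.0]]
ft_force: [0.2, 0.5, -0.1]
gripper_width: -0.0
gripper_force: 0.0
```

Run:
```python
from h import *
im,_=arm.get_image('side');c=im[150:280,240:390];cv2.imwrite('pics/c8.png',cv2.resize(c,(600,520),interpolation=cv2.INTER_CUBIC))
s=arm.read_state();print(s['time_s'],s['position'],s['dq'].round(3))
```

```text
15.4 [0.46191807 0.26472584 0.13822941] [-0.007  0.    -0.002 -0.    -0.     0.002]
```

View pics/c8.png

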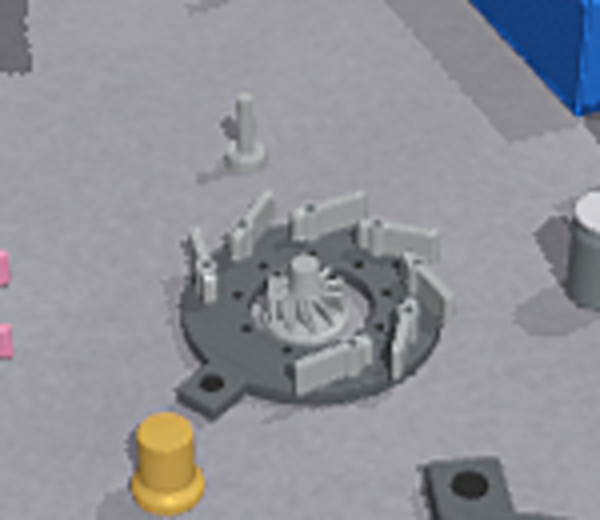

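Vane0's tip is now at (198,230), about 1.25 rad. All seven vanes are folded, nothing else has moved, and the arm is clear, so I hand in.

```bash
python3 -c "
from plant import arm
print(arm.hand_in())"
```

```text
the job is handed in; nothing more can be done
None
```

The job is handed in with all seven vanes folded in, each estimated at 1.2 rad or more from the side camera. In the last picture the ring and the things around it were where they started, but I was not told whether the run passed.

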